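# Lift the dark dowel stub from beside the saw blade with tongs

### The job

The saw has stopped but its blade is sharp: take the spring tongs by their red grip plates, close their jaws on the dark wooden dowel stub standing beside the blade, and lift it in the tongs to at least 10 cm above the table. Touch the stub with the tongs only, keep everything off the blade and its orange knife, and leave the pale stub and the other tools where they are. Finish while still holding the stub up, still, in the squeezed tongs; do not put it down or let go.

Things in the scene. Friction and masses are not known exactly. Their poses are not given: they have to be found in the camera images.
- tongs: Steel spring tongs, 245 mm long, 120 g, lying so that the arms close sideways, horizontally. Origin: at table level midway between the two red grip plates (grip here, fingers on the plates' outer faces); x along the tongs to the jaws, y to the left arm, z up. Plates x = -22 to 22 mm, 2 to 42 mm high. Pivot (22 mm post, 34 mm high) at x = -100 mm, jaws at x = 103 to 138 mm.
- tongs_jaws (a point): Midpoint between the jaws, at x = 120 mm of the tongs, 14 mm above their underside. Shallow V-shaped plates, 28 mm high from the underside, 35 mm long, which centre a round stub. Open: 57 mm between their nearest edges, 68 mm in the middle, 77 mm over the outside. Squeezing the plates shuts them, moving 2.2 times as much as the plates.
- tongs_left: Left arm (+y) of the tongs, with grip plate and jaw; origin on the pivot at table level. Width over both plates' outer faces: 54 mm sprung open, about 38 mm closed on a stub, about 26 mm fully squeezed. Both arms move alike, and spring open again when let out.
- tongs_right: Right arm (-y) of the tongs, with grip plate and jaw; origin on the pivot at table level. The spring pushes out on each plate with 2 N when open, 4.5 N when closed on a stub; what is squeezed beyond that clamps the stub with 1/2.2 of the excess (20 N on the plates: about 7 N at the jaws).
- stub_dark: Dark brown wooden dowel stub, upright cylinder 30 mm in diameter, 40 mm tall, about 22 g, standing on the table beside the saw blade, on its left or its right, 58 to 75 mm from the blade. Origin: centre of its underside.
- stub_pale: Pale wooden dowel stub of the same size, standing on the other side of the blade. Leave it. Origin: centre of its underside.
- saw: Saw blade standing up through a flush red insert (400 x 100 mm) in the table. Origin: on the table under the blade's middle; x along the blade away from the robot, y left, z up. Blade 3 mm thick at y = 0, x = -82 to 82 mm, at most 33 mm high; behind it, at y = 0, x = 90 to 147 mm, an orange riving knife up to 36 mm high. Not to be touched.
- tape: Yellow tape measure 66 x 36 x 60 mm, bystander; origin under its centre.
- glue: Yellow glue bottle with an orange cap, 60 mm across, 170 mm tall, bystander; origin under its centre.
- square: Combination square, black stock 115 x 22 x 22 mm with a 200 mm blade to +y, lying flat, bystander; origin under the stock.
- push_block: Orange push block 220 x 75 mm with a black handle up to 81 mm high, bystander; origin under its centre.
- brush: Flat brush with a wooden handle, lying flat, 200 mm long, bystander; origin near its middle.
- pencil: Flat red carpenter's pencil, 165 mm long, 10 mm high, bystander; origin under its middle.
Things that resemble listed ones, but are neither listed nor needed, are in the scene too. There is more than one size of the stub_dark; the one meant has the size given above. Leave any yellow look-alike of the stub_pale alone.

How it is judged:
On the way:
1. both jaws of the tongs press on the dark stub while it is still low (contact force between each of tongs_left, tongs_right and stub_dark above 0.3 N and height (world z) of stub_dark below 0.08 m), for 0.2 s.
At the end, for the whole second after the job is handed in: The robot grips the tongs (over 1 N); both jaws press on the dark stub (over 0.3 N each), which is more than 100 mm above the table, still (under 50 mm/s) and not touched by the robot itself. Pale stub upright within 20 mm of its start, the other tools within 30 mm (contact force between each of tongs_left, tongs_right and stub_dark above 0.3 N and height (world z) of stub_dark above 0.1 m and linear speed of stub_dark below 0.05 m/s and contact force between the fingers and tongs above 1 N and contact force between each of the arm, the fingers and stub_dark below 0.1 N and distance of stub_pale from where it was at the start of the episode below 0.02 m and angle between stub_pale's own z axis and vertical below 0.3 rad and distance of each of tape, glue, square, push_block, brush, pencil from where it was at the start of the episode below 0.03 m); the arm keeps its last pose, push and grip.
It fails at once if the robot touched the dark stub with its own fingers or arm (contact force between any of the fingers, the arm and stub_dark above 0.3 N).
It fails at once if something touched the blade or its riving knife (contact force between saw and anything else above 0.5 N).
It fails at once if the pale stub was moved by 20 mm or knocked over (distance of stub_pale from where it was at the start of the episode above 0.02 m or angle between stub_pale's own z axis and vertical above 0.3 rad).
It fails at once if another tool was moved by 30 mm (distance of any of tape, glue, square, push_block, brush, pencil from where it was at the start of the episode above 0.03 m).
It also fails if it takes over 38 s, if anything falls off the work surface, if the arm or the gripper's body presses on something with over 40 N, if the wrist force passes 120 N, or if a joint passes its speed limit or range.

### The arm

A 7-joint arm with a two-finger parallel gripper is mounted at the origin on the work surface. World frame = base frame: x ahead of the robot, y to its left, z up, the work surface at z = 0. Lengths are in m, angles in rad, forces in N, time in s.
With the tool pointing down it reaches from about 0.425 to 0.925 m from the base axis. Payload 6.8 kg.
Tool frame: the origin (TCP) lies at the very end of the fingers, on their centre line; the grasp point (between the pads) lies 19 mm behind it (r.grip_depth is the distance from the TCP to the grasp point, in m); z points along the fingers, y is the direction in which the jaws open and shut (so a half turn about z gives the same grasp; the last joint's range is limited). The gripper opens to 85 mm and grips with 20 to 120 N. Pads are 22 mm wide; open, the fingers measure 114 mm over their backs; the gripper's body (76 mm by 85 mm) begins 54 mm behind the grasp point. The pads swing forward as they close: fully open they stand 13 mm farther back than shut.
Start: joints at [-1.391, 0.477, 0.022, 1.555, -0.011, 1.109, -0.083], TCP at [0.192, 0.647, 0.206] pointing down, gripper open.
Joint ranges: [-2.96, 2.96], [-0.34, 2.1], [-1.41, 1.46], [0.24, 2.44], [-1.37, 4.51], [0.17, 1.92], [-2.96, 2.96]. Speed limits (rad/s): [2.39, 2.39, 3.14, 3.14, 3.14, 3.14, 3.14].

### API

Orientations are given as a rotation vector (axis times angle).
In Python, from bench import status, eyes, workorder, spotter, r gives the robot as it stands.
- The arm moves only by the tool drive_tool, never from a script. Its argument "commands" is a list of rows, each an object of numbers: "rx", "ry", "rz": the turn, a rotation vector about the world's x, y, z normalised to -1 to 1, where 1 is 8 degrees; "tx", "ty", "tz": the shift along the world's x, y, z normalised to -1 to 1, where 1 is 20 mm; "grip": the closure, from -1 (fully open) to 1 (shut). A call has 1 to 10 rows; each row shifts and turns the commanded pose from where the row before left it; what a row does not reach is not made up. A row lasts 1/8 s, in which the tool goes at most 62.5 mm and 10.7 degrees, less where a joint would pass 70% of its speed; a pose out of reach is approached as far as the arm can. A call with a number of a shift or a turn outside -1 to 1 is refused whole. A call with a gripper value outside its range is refused whole. The fingers move at their own pace and stop on an object; "grip_force" is the grip in N (left out, the last holds). Time passes only in rows, so rows that do not move let the fingers close. It gives the time, the measured TCP pose, the force and the opening at its end, in the units of the state.
- status.get_obs(): the state, without advancing time (a new reading comes with each control period).
- eyes.grab_frame(name): name is "scene" or "top" or "wrist"; returns a dict with "frame" (400x640x3 uint8, blue, green, red), "range_z" (400x640 float32, m along the optical axis (not along the pixel's ray), 0 where there is no reading), "fx", "fy", "cx", "cy" (pixels), "T" (4x4, takes a point from camera to world coordinates); the wrist camera has in their place "T_tool_cam" (4x4, takes a point from camera to tool coordinates, whose origin is the TCP and whose axes are the flange's). Camera axes: x right, y down, z forward; pixel columns grow to the right and rows downward; lengths in m; the calibration is good to about 2 mm. The wrist camera is an equidistant fisheye: a pixel r from the principal point sees the ray r / f radians off the axis. A picture is of the moment at which its call begins: read the wrist's pose just before it.
- workorder.hand_in(): hands the job in, once; it reports no verdict.
Trained networks look in the newest picture that a camera, given by its name, has taken for a name from the list of things; names that differ only in an ending like _2 or _b are one class to them, and where a whole thing is asked for, a point or a joint stands for the part that bears it (a point fixed in the world has none). Each returns a list of dicts, best first, with "confidence" (0 to 1); they miss things now and then, are a little off and sometimes report something else, mostly with a low value. They report only what shows in the picture. A call takes as long as a camera call. They do not tell look-alikes from the thing itself.
- spotter.boxes_of(camera, target): "position" ([column, row] as shares, 0 to 1, of the picture: columns of its width, rows of its height, amid what is visible of it).
- spotter.masks_of(camera, target): "mask" (400x640 bool, what is visible of it) and "position" ([column, row] as shares, 0 to 1, of the picture: columns of its width, rows of its height, amid what is visible of it).
The state is a dict: "clock": time; "joints": joint angles; "qvel": joint speeds; "tau": joint torques, N m; "tcp_pos": TCP position; "orientation": TCP orientation; "contact_force": force on the tool from outside, world axes, zero at the start; "moment": the same for the moment, N m; "grip_width": finger opening in m.
Only numpy, scipy, OpenCV 4.12 (cv2) and the standard library are available. Lean on these libraries where they do the work, as an engineer would, in place of code of your own. Each camera call takes 0.05 s, during which the arm holds its last target.

## Working session

There is one attempt and no reset: what is moved stays moved. The work goes in short steps, Python scripts to look and compute and a tool call to move; the robot and the scene stay as the last step left them, time stands still between calls to the robot, and variables do not carry over. Pictures are saved under pics/ and viewed, and the job is handed in when it is done.

Besides the shell and the picture viewer there is one more tool, called as name([rows], argument=value, ...), one row to a line, values as JSON. drive_tool: Moves the arm, as the interface text tells. Scaled input: -1 to 1 covers 20 mm each way for a shift and 8 degrees each way for a turn. Its arguments: {"type":"object","properties":{"commands":{"type":"array","items":{"type":"object","properties":{"rx":{"type":"number"},"ry":{"type":"number"},"rz":{"type":"number"},"tx":{"type":"number"},"ty":{"type":"number"},"tz":{"type":"number"},"grip":{"type":"number"}}}},"grip_force":{"type":"number"}},"required":["commands"]}

```bash
mkdir -p pics; ls; python3 - <<'E'
from bench import status, eyes, workorder, spotter, r
import cv2,numpy as np,pickle
o=status.get_obs();print(o)
for n in ["scene","top"]:
    f=eyes.grab_frame(n);cv2.imwrite(f"pics/{n}0.png",f["frame"]);pickle.dump(f,open(f"{n}0.pkl","wb"))
    print(n,f["fx"],f["cx"],f["cy"],f["T"])
E
```

```text
pics
{'clock': 0.0, 'joints': array([-1.39111068,  0.47781511,  0.02231338,  1.55649771, -0.01150027,
        1.10928432, -0.08314116]), 'qvel': array([ 0.00075933,  0.00133057, -0.00088795, -0.00030247, -0.00150793,
       -0.0001323 ,  0.000369  ]), 'tau': array([-3.84055802e-04, -5.96436954e+01,  1.60756007e+00, -2.81199986e+01,
        1.24858349e-02,  9.02235130e-03, -1.86666426e-05]), 'tcp_pos': array([0.19140095, 0.64660511, 0.20509565]), 'orientation': array([-4.50468743e-01, -3.10898460e+00,  2.93944911e-03]), 'contact_force': array([ 0.16766504, -0.81429444,  0.12474837]), 'moment': array([-0.01476915, -0.04845655, -0.01880894]), 'grip_width': 0.08549933998578664}
scene 369.16892532955353 321.971316185248 199.64345965652123 [[ 8.05051022e-01  3.04440201e-01 -5.09125736e-01  1.09596013e+00]
 [ 5.93204878e-01 -4.14474968e-01  6.90158296e-01 -7.39369173e-01]
 [-9.07942577e-04 -8.57628512e-01 -5.14268909e-01  5.99713680e-01]
 [ 0.00000000e+00  0.00000000e+00  0.00000000e+00  1.00000000e+00]]
top 376.8597958699975 316.0809997273626 196.37273160845305 [[-0.02053849 -0.99522297  0.09544325  0.45014405]
 [-0.99974675  0.0195656  -0.01111822 -0.02526406]
 [ 0.0091977  -0.09564743 -0.99537278  1.38539423]
 [ 0.          0.          0.          1.        ]]
```

View pics/scene0.png

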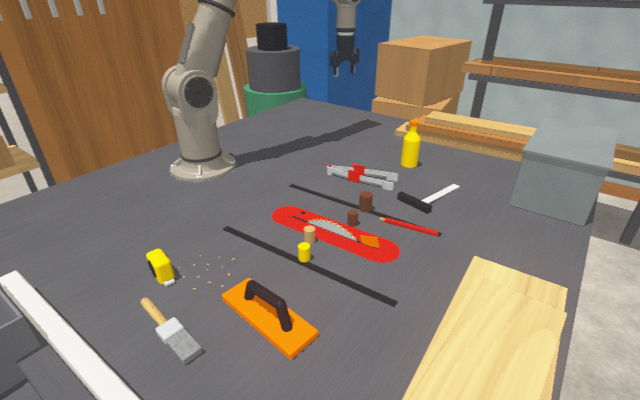

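View pics/top0.png

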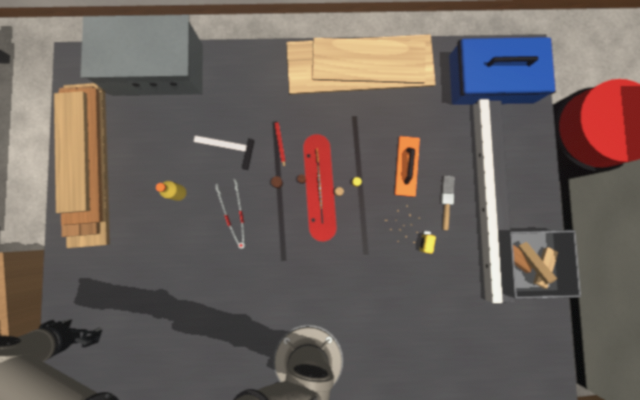

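```bash
cat > h.py <<'E'
import numpy as np,cv2,pickle
def cloud(f):
    z=f["range_z"];v,u=np.mgrid[0:z.shape[0],0:z.shape[1]]
    P=np.stack([(u-f["cx"])/f["fx"]*z,(v-f["cy"])/f["fy"]*z,z],-1)
    W=P@f["T"][:3,:3].T+f["T"][:3,3]; W[z==0]=np.nan
    return W
E
python3 - <<'E'
from bench import spotter
from h import *
fs={n:pickle.load(open(n+"0.pkl","rb")) for n in ["scene","top"]}
for n,f in fs.items():
    W=cloud(f)
    for t in ["stub_dark","stub_pale","tongs","tongs_left","tongs_right","saw","tape","glue","square","push_block","pencil"]:
        for d in spotter.masks_of(n,t)[:4]:
            m=d["mask"];p=W[m];p=p[~np.isnan(p[:,0])]
            print(n,t,round(d["confidence"],2),(np.array(d["position"])*[640,400]).round(),m.sum(),np.percentile(p,[3,50,97],axis=0).round(3).tolist())
f=fs["top"]["frame"];cv2.imwrite("pics/topc.png",cv2.resize(f[120:260,200:380],None,fx=4,fy=4,interpolation=cv2.INTER_CUBIC))
f=fs["scene"]["frame"];cv2.imwrite("pics/scc.png",cv2.resize(f[150:270,260:450],None,fx=4,fy=4,interpolation=cv2.INTER_CUBIC))
E
```

```text
scene stub_dark 0.82 [368. 199.] 236 [[0.624, 0.079, 0.008], [0.643, 0.086, 0.038], [0.656, 0.113, 0.053]]
scene stub_dark 0.53 [353. 218.] 162 [[0.637, -0.005, 0.004], [0.653, 0.001, 0.029], [0.662, 0.019, 0.041]]
scene stub_pale 0.53 [309. 233.] 153 [[0.591, -0.14, 0.005], [0.605, -0.133, 0.03], [0.614, -0.118, 0.04]]
scene stub_pale 0.51 [303. 250.] 211 [[0.625, -0.206, 0.002], [0.64, -0.197, 0.027], [0.648, -0.179, 0.041]]
scene tongs 0.63 [362. 175.] 802 [[0.417, 0.221, 0.0], [0.529, 0.247, 0.021], [0.639, 0.317, 0.038]]
scene tongs_left 0.82 [366. 166.] 314 [[0.441, 0.25, 0.005], [0.531, 0.287, 0.022], [0.629, 0.318, 0.04]]
scene tongs_left 0.47 [271. 317.] 3564 [[0.59, -0.426, 0.006], [0.72, -0.392, 0.018], [0.798, -0.357, 0.077]]
scene tongs_right 0.98 [359. 177.] 382 [[0.431, 0.221, 0.003], [0.535, 0.231, 0.02], [0.645, 0.252, 0.037]]
scene saw 0.66 [334. 237.] 4471 [[0.416, -0.216, -0.002], [0.65, -0.068, 0.0], [0.848, 0.094, 0.021]]
scene tape 0.73 [159. 265.] 675 [[0.382, -0.458, 0.007], [0.431, -0.444, 0.047], [0.446, -0.424, 0.06]]
scene glue 0.83 [407. 146.] 683 [[0.51
[... 1118 characters left out ...]
1 [240. 213.] 62 [[0.492, 0.224, -0.003], [0.524, 0.23, 0.026], [0.632, 0.249, 0.045]]
top saw 0.79 [320. 188.] 4147 [[0.4, -0.216, -0.005], [0.606, -0.056, 0.0], [0.825, 0.105, 0.006]]
top tape 0.51 [428. 247.] 272 [[0.374, -0.456, 0.007], [0.405, -0.43, 0.056], [0.44, -0.413, 0.063]]
top glue 0.57 [173. 191.] 384 [[0.579, 0.435, 0.015], [0.601, 0.449, 0.112], [0.627, 0.474, 0.171]]
top square 0.93 [241. 145.] 495 [[0.694, 0.191, 0.002], [0.778, 0.234, 0.012], [0.81, 0.396, 0.026]]
top push_block 0.61 [407. 166.] 1227 [[0.584, -0.418, 0.011], [0.684, -0.374, 0.018], [0.789, -0.338, 0.077]]
top pencil 0.68 [278. 143.] 213 [[0.714, 0.072, -0.003], [0.772, 0.087, 0.007], [0.846, 0.101, 0.014]]
```

View pics/topc.png

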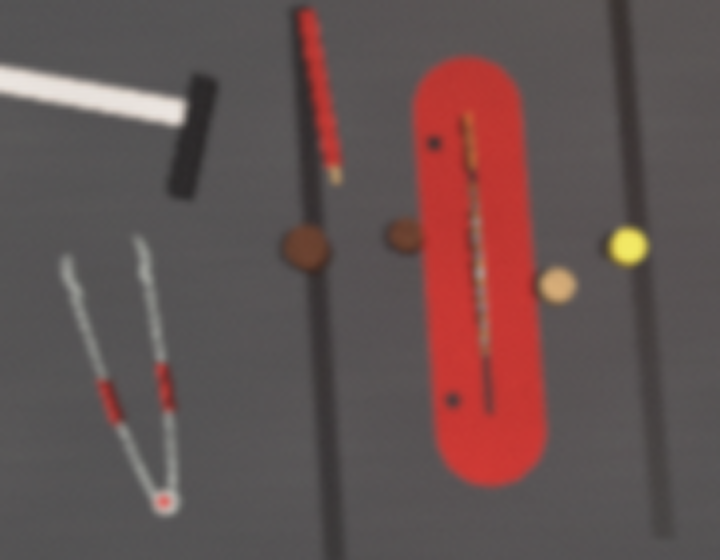

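View pics/scc.png

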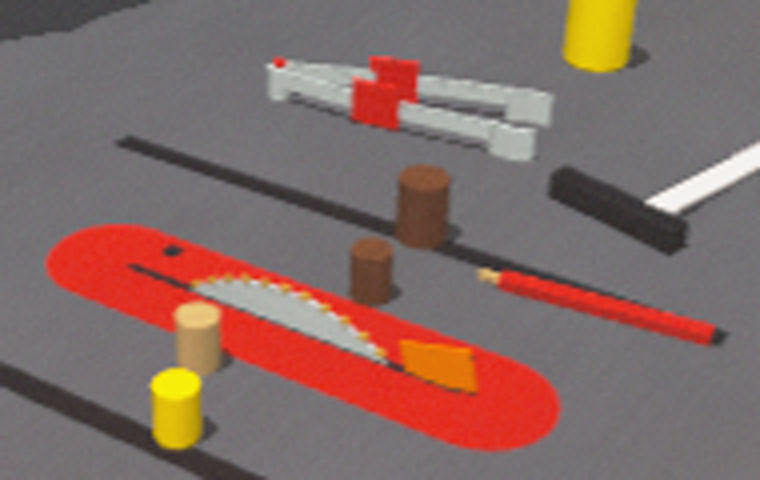

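```bash
python3 - <<'E'
from bench import spotter
from h import *
for n in ["top","scene"]:
    f=pickle.load(open(n+"0.pkl","rb"));W=cloud(f);F=f["frame"].astype(int)
    B,G,R=F[...,0],F[...,1],F[...,2]
    red=(R>110)&(G<90)&(B<90)
    reg=(W[...,0]>.35)&(W[...,0]<.7)&(W[...,1]>.18)&(W[...,1]<.36)
    m=(red&reg).astype(np.uint8)
    k,l,s,c=cv2.connectedComponentsWithStats(m)
    def plane(u,v,z):
        d=f["T"][:3,:3]@np.array([(u-f["cx"])/f["fx"],(v-f["cy"])/f["fy"],1]);o=f["T"][:3,3]
        return (o+d*(z-o[2])/d[2]).round(4)
    for i in range(1,k):
        p=W[l==i];print(n,"red",s[i],c[i].round(1),np.nanmedian(p,0).round(4),np.nanmin(p,0).round(3),np.nanmax(p,0).round(3),plane(*c[i],.035),plane(*c[i],.042))
    # metal: anything above the table 8mm in region
    m=reg&(W[...,2]>.012)&~np.isnan(W[...,2])
    P=W[m]; 
    for x0 in np.arange(.4,.66,.02):
        q=P[abs(P[:,0]-x0)<.01]
        if len(q): 
            q=q[np.argsort(q[:,1])];print(round(x0,2),q[:,1].round(3).tolist()[::max(1,len(q)//10)],q[:,2].max().round(3))
    # blade orange/teeth + stubs by height
    reg=(W[...,0]>.45)&(W[...,0]<.85)&(W[...,1]>-.1)&(W[...,1]<0.06)&(W[...,2]>.012)
    k,l,s,c=cv2.connectedComponentsWithStats(reg.astype(np.uint8))
    for i in range(1,k):
        p=W[l==i]
        if len(p)>5:print(n,"tall",c[i].round(1),len(p),np.nanmedian(p,0).round(4),np.nanmin(p,0).round(3),np.nanmax(p,0).round(3))
    red=(R>150)&(G<90)&(B<90)
    reg=(W[...,0]>.35)&(W[...,0]<.9)&(W[...,1]>-.13)&(W[...,1]<0.03)
    k,l,s,c=cv2.connectedComponentsWithStats((red&reg).astype(np.uint8))
    for i in range(1,k):
        if s[i,4]>1000:
            p=W[l==i][:,:2];p=p[~np.isnan(p[:,0])];print(n,"insert",cv2.minAreaRect(p.astype(np.float32)))
E
```

```text
top red [238 211   6  12  43] [240.3 216.3] [0.5141 0.232  0.0267] [ 0.493  0.224 -0.006] [0.535 0.248 0.046] [0.5132 0.2318 0.035 ] [0.5129 0.2305 0.042 ]
top red [224 215   7  12  42] [226.6 220.1] [0.5018 0.2827 0.0278] [ 0.481  0.271 -0.006] [0.521 0.3   0.047] [0.5007 0.2809 0.035 ] [0.5004 0.2793 0.042 ]
0.4 [0.22, 0.222, 0.223, 0.224, 0.226, 0.228, 0.228, 0.23, 0.231, 0.231, 0.234, 0.235, 0.237, 0.238] 0.036
0.42 [0.219, 0.221, 0.222, 0.224, 0.224, 0.227, 0.229, 0.232, 0.235, 0.239, 0.242, 0.246] 0.04
0.44 [0.222, 0.222, 0.223, 0.223, 0.224, 0.224, 0.224, 0.225, 0.246, 0.248, 0.249, 0.25, 0.252, 0.252, 0.252, 0.253, 0.255] 0.032
0.46 [0.223, 0.223, 0.224, 0.224, 0.224, 0.224, 0.226, 0.256, 0.256, 0.258, 0.258, 0.259, 0.261, 0.262, 0.262, 0.263, 0.263, 0.266] 0.035
0.48 [0.224, 0.225, 0.225, 0.226, 0.227, 0.227, 0.265, 0.267, 0.27, 0.271, 0.271, 0.274] 0.042
0.5 [0.224, 0.225, 0.225, 0.226, 0.228, 0.273, 0.275, 0.277, 0.278, 0.278, 0.281] 0.047
0.52 [0.227, 0.228, 0.228, 0.229, 0.229, 0.229, 0.231, 0.232, 0.28, 0.281, 0.283, 0.283, 0.284, 0.287] 0.045
0.54 [0.231, 0.232, 0.232,
[... 2595 characters left out ...]
6 [0.236, 0.24, 0.241, 0.242, 0.244, 0.305, 0.307, 0.308, 0.309, 0.311, 0.315] 0.03
0.62 [0.24, 0.243, 0.245, 0.247, 0.247, 0.248, 0.251, 0.315, 0.315, 0.315, 0.317, 0.319] 0.028
0.64 [0.242, 0.244, 0.245, 0.246, 0.247, 0.249, 0.249, 0.251, 0.252, 0.253, 0.257, 0.315, 0.318] 0.029
scene tall [351.9 215.6] 137 [0.6527 0.0019 0.0333] [ 0.635 -0.007  0.012] [0.664 0.023 0.041]
scene tall [330.6 225. ] 191 [ 0.6215 -0.0563  0.0196] [ 0.555 -0.063  0.012] [ 0.684 -0.05   0.033]
scene tall [369.5 239. ] 106 [ 0.7408 -0.0503  0.0214] [ 0.711 -0.055  0.012] [ 0.762 -0.046  0.034]
scene insert ((0.6210356950759888, -0.05390898883342743), (0.39859259128570557, 0.10545013844966888), 3.2680649757385254)
```

drive_tool([
  {"tx": 0.8,"ty": -0.98,"rz": 0.2,"grip": -1},
  {"tx": 0.8,"ty": -0.98,"rz": 0.2,"grip": -1},
  {"tx": 0.8,"ty": -0.98,"rz": 0.2,"grip": -1},
  {"tx": 0.8,"ty": -0.98,"rz": 0.2,"grip": -1},
  {"tx": 0.8,"ty": -0.98,"rz": 0.2,"grip": -1},
  {"tx": 0.8,"ty": -0.98,"rz": 0.2,"grip": -1},
  {"tx": 0.8,"ty": -0.98,"rz": 0.2,"grip": -1},
  {"tx": 0.8,"ty": -0.98,"rz": 0.2,"grip": -1},
  {"tx": 0.8,"ty": -0.98,"rz": 0.2,"grip": -1},
  {"tx": 0.8,"ty": -0.98,"rz": 0.2,"grip": -1},
], grip_force=25)

```text
validation failed for argument at $.co...
```

drive_tool([
  {"tx": 0.8,"ty": -0.98,"rz": 0.2,"grip": -1},
  {"tx": 0.8,"ty": -0.98,"rz": 0.2,"grip": -1},
  {"tx": 0.8,"ty": -0.98,"rz": 0.2,"grip": -1},
  {"tx": 0.8,"ty": -0.98,"rz": 0.2,"grip": -1},
  {"tx": 0.8,"ty": -0.98,"rz": 0.2,"grip": -1},
  {"tx": 0.8,"ty": -0.98,"rz": 0.2,"grip": -1},
  {"tx": 0.8,"ty": -0.98,"rz": 0.2,"grip": -1},
  {"tx": 0.8,"ty": -0.98,"rz": 0.2,"grip": -1},
  {"tx": 0.7,"ty": -0.98,"rz": 0.2,"grip": -1},
  {"tx": 0.7,"ty": -0.95,"rz": 0.2,"grip": -1},
])

```text
validation failed for argument at $.co...
```

```bash
python3 - <<'E'
from bench import status, eyes, spotter
from h import *
from scipy.spatial.transform import Rotation as Rt
o=status.get_obs();print(o["clock"],o["tcp_pos"],o["orientation"]);M=Rt.from_rotvec(o["orientation"]).as_matrix();print(M.round(4))
f=eyes.grab_frame("wrist");f["T"]=np.block([[M,o["tcp_pos"][:,None]],[np.zeros((1,3)),np.ones((1,1))]])@f["T_tool_cam"]
pickle.dump(f,open("w1.pkl","wb"));cv2.imwrite("pics/w1.png",f["frame"]);print(f["T"].round(3),f["fx"])
E
```

```text
1.2 [0.19159377 0.64725886 0.20611423] [-4.50473341e-01 -3.10911867e+00 -3.88153363e-05]
[[-0.9589  0.2838 -0.    ]
 [ 0.2838  0.9589  0.    ]
 [ 0.      0.     -1.    ]]
[[ 0.284  0.923  0.26   0.126]
 [ 0.959 -0.273 -0.077  0.667]
 [-0.     0.271 -0.963  0.374]
 [ 0.     0.     0.     1.   ]] 309.70691628693146
```

View pics/w1.png

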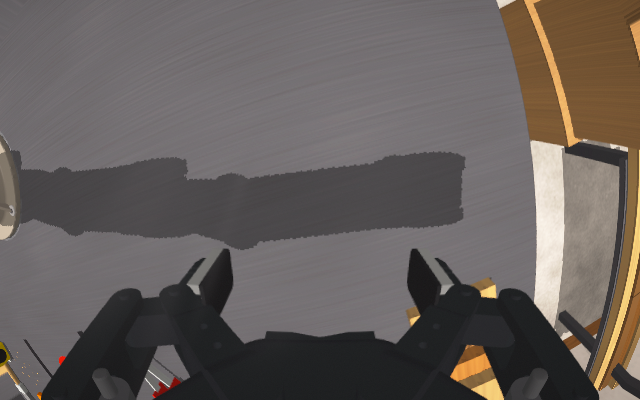

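drive_tool([
  {"tx": 0.8,"ty": -0.98,"tz": 0,"rx": 0,"ry": 0,"rz": 0.2,"grip": -1},
], grip_force=25)

```text
clock: 1.38
tcp_pos: [0.2054, 0.6288, 0.2059]
orientation: [-0.4, -3.115, -0.001]
contact_force: [-0.3, -0.3, -1.0]
grip_width: 0.0853
```

drive_tool([
  {"tx": 0.8,"ty": -0.98,"tz": 0,"rx": 0,"ry": 0,"rz": 0.2,"grip": -1},
  {"tx": 0.8,"ty": -0.98,"tz": 0,"rx": 0,"ry": 0,"rz": 0.2,"grip": -1},
  {"tx": 0.8,"ty": -0.98,"tz": 0,"rx": 0,"ry": 0,"rz": 0.2,"grip": -1},
  {"tx": 0.8,"ty": -0.98,"tz": 0,"rx": 0,"ry": 0,"rz": 0.2,"grip": -1},
  {"tx": 0.8,"ty": -0.98,"tz": 0,"rx": 0,"ry": 0,"rz": 0.2,"grip": -1},
  {"tx": 0.8,"ty": -0.98,"tz": 0,"rx": 0,"ry": 0,"rz": 0.2,"grip": -1},
  {"tx": 0.8,"ty": -0.98,"tz": 0,"rx": 0,"ry": 0,"rz": 0.2,"grip": -1},
  {"tx": 0.8,"ty": -0.98,"tz": 0,"rx": 0,"ry": 0,"rz": 0.2,"grip": -1},
  {"tx": 0.8,"ty": -0.98,"tz": 0,"rx": 0,"ry": 0,"rz": 0.2,"grip": -1},
  {"tx": 0.8,"ty": -0.98,"tz": 0,"rx": 0,"ry": 0,"rz": 0.2,"grip": -1},
], grip_force=25)

```text
clock: 2.62
tcp_pos: [0.3681, 0.431, 0.2063]
orientation: [-0.032, 3.141, 0.0]
contact_force: [0.4, 0.7, -0.6]
grip_width: 0.0854
```

drive_tool([
  {"tx": 0.8,"ty": -0.98,"tz": 0,"rx": 0,"ry": 0,"rz": 0.2,"grip": -1},
  {"tx": 0.8,"ty": -0.98,"tz": 0,"rx": 0,"ry": 0,"rz": 0.2,"grip": -1},
  {"tx": 0.8,"ty": -0.98,"tz": 0,"rx": 0,"ry": 0,"rz": 0.2,"grip": -1},
  {"tx": 0.8,"ty": -0.98,"tz": 0,"rx": 0,"ry": 0,"rz": 0.2,"grip": -1},
  {"tx": 0.8,"ty": -0.98,"tz": 0,"rx": 0,"ry": 0,"rz": 0.2,"grip": -1},
  {"tx": 0.8,"ty": -0.98,"tz": 0,"rx": 0,"ry": 0,"rz": 0.2,"grip": -1},
  {"tx": 0.8,"ty": -0.98,"tz": 0,"rx": 0,"ry": 0,"rz": 0.2,"grip": -1},
  {"tx": 0.7,"ty": -0.98,"tz": 0,"rx": 0,"ry": 0,"rz": 0.2,"grip": -1},
  {"tx": 0.6,"ty": -0.95,"tz": 0,"rx": 0,"ry": 0,"rz": 0.2,"grip": -1},
  {"tx": 0,"ty": 0,"tz": 0,"rx": 0,"ry": 0,"rz": 0,"grip": -1},
], grip_force=25)

```text
clock: 3.88
tcp_pos: [0.5066, 0.2541, 0.2062]
orientation: [-0.418, 3.113, -0.001]
contact_force: [-0.1, -0.1, -0.1]
grip_width: 0.0854
```

```bash
cat > wgrab.py <<'E'
import sys
from bench import status, eyes, spotter
from h import *
from scipy.spatial.transform import Rotation as Rt
def wgrab(n):
    o=status.get_obs();M=Rt.from_rotvec(o["orientation"]).as_matrix()
    f=eyes.grab_frame("wrist");T=np.eye(4);T[:3,:3]=M;T[:3,3]=o["tcp_pos"]
    f["T"]=T@f["T_tool_cam"];pickle.dump(f,open(n+".pkl","wb"));cv2.imwrite(f"pics/{n}.png",f["frame"])
    print(o["clock"],o["tcp_pos"].round(4),"tooly deg",np.degrees(np.arctan2(M[1,1],M[0,1])).round(2),"z",M[:,2].round(4),"F",o["contact_force"].round(2),"w",o["grip_width"].round(4))
    return f
def ray(f,u,v):
    x,y=(u-f["cx"])/f["fx"],(v-f["cy"])/f["fy"];t=np.hypot(x,y)
    s=np.where(t>0,np.sin(t)/np.maximum(t,1e-9),1);return np.stack([x*s,y*s,np.cos(t)],-1)
def plane(f,u,v,z):
    d=f["T"][:3,:3]@ray(f,u,v);o=f["T"][:3,3];return (o+d*(z-o[2])/d[2]).round(4)
def wcloud(f):
    z=f["range_z"];v,u=np.mgrid[0:z.shape[0],0:z.shape[1]];d=ray(f,u,v)
    P=d/d[...,2:]*z[...,None];W=P@f["T"][:3,:3].T+f["T"][:3,3];W[z==0]=np.nan;return W
E
python3 -c "
from wgrab import *
wgrab('w2')"
```

```text
Traceback (most recent call last):
  File "wgrab.py", line 9, in wgrab
    print(o["clock"],o["tcp_pos"].round(4),"tooly deg",np.degrees(np.arctan2(M[1,1],M[0,1])).round(2),"z",M[:,2].round(4),"F",o["contact_force"].round(2),"w",o["grip_width"].round(4))
                                                                                                                                                              ^^^^^^^^^^^^^^^^^^^^^
AttributeError: 'float' object has no attribute 'round'
```

View pics/w2.png

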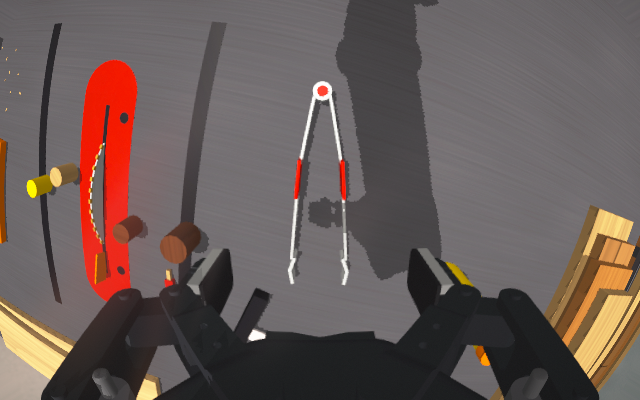

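```bash
sed -i 's/o\["grip_width"\].round(4)/round(float(o["grip_width"]),4)/' wgrab.py
python3 - <<'E'
from wgrab import *
f=pickle.load(open('w2.pkl','rb'));o=status.get_obs();print(o["tcp_pos"],o["orientation"])
W=wcloud(f);F=f["frame"].astype(int);B,G,R=F[...,0],F[...,1],F[...,2]
red=((R>150)&(G<90)&(B<90)).astype(np.uint8);k,l,s,c=cv2.connectedComponentsWithStats(red)
for i in range(1,k):
    if s[i,4]>15:
        p=W[l==i];print(s[i],c[i].round(1),np.nanmedian(p,0).round(4),np.nanmin(p,0).round(3),np.nanmax(p,0).round(3))
        for z in(.034,.042):print("   ",plane(f,*c[i],z))
print("jaws mid",plane(f,318,270,.028))
for nme in ["stub","blade","big"]:
    lo,hi={"stub":((.6,-.03,.036),(.7,.05,.05)),"blade":((.5,-.1,.012),(.85,-.03,.05)),"big":((.58,.05,.05),(.7,.14,.07))}[nme]
    m=np.all((W>lo)&(W<hi),-1);p=W[m]
    if len(p):
        print(nme,len(p),p.mean(0).round(4),p.min(0).round(4),p.max(0).round(4))
        if nme=="stub":print(cv2.minEnclosingCircle(p[:,:2].astype(np.float32)))
        if nme=="blade":print(np.polyfit(p[:,0],p[:,1],1))
E
python3 -c "
from h import *
f=cv2.imread('pics/w2.png');cv2.imwrite('pics/w2c.png',cv2.resize(f[200:270,70:230],None,fx=5,fy=5))"
```

```text
[0.50565472 0.25571896 0.20617643] [ 4.20820414e-01 -3.11327467e+00 -4.37578548e-04]
[  80   59   57  243 8943] [107.5 168.9] [ 0.5641 -0.0468  0.0006] [ 0.42  -0.113 -0.002] [0.82  0.183 0.298]
    [ 0.5645 -0.0207  0.034 ]
    [ 0.5616 -0.0146  0.042 ]
[318  86   9  10  74] [322.   90.4] [0.4128 0.2311 0.0337] [0.408 0.226 0.03 ] [0.418 0.236 0.035]
    [0.4129 0.2311 0.034 ]
    [0.4136 0.2312 0.042 ]
[294 159   8  40 162] [297.1 178.8] [0.5135 0.2301 0.0417] [ 0.492  0.225 -0.002] [0.547 0.235 0.043]
    [0.5148 0.23   0.034 ]
    [0.5131 0.2302 0.042 ]
[340 160   6  40 175] [342.7 179.2] [0.5006 0.2798 0.0415] [ 0.481  0.271 -0.001] [0.521 0.287 0.044]
    [0.5018 0.2795 0.034 ]
    [0.5003 0.2784 0.042 ]
[164 279   9   8  49] [167.6 282.7] [0.7205 0.0777 0.0098] [ 0.51   0.067 -0.001] [0.732 0.198 0.287]
    [0.7027 0.0883 0.034 ]
    [0.6966 0.0918 0.042 ]
[476 346   8  15  76] [479.5 351.3] [0.6096 0.4524 0.1624] [0.603 0.451 0.154] [0.619 0.457 0.17 ]
    [0.712  0.5834 0.034 ]
    [0.7056 0.5752 0.042 ]
jaws mid [0.6224 0.2834 0.028 ]
stub 285 [0.6465 0.0123 0.0399] [ 0.6332 -0.0047  0.0362] [0.6617 0.0268 0.0418]
((0.6470693945884705, 0.010810302570462227), 0.016086455434560776)
blade 806 [ 0.6484 -0.0515  0.0214] [ 0.5544 -0.0593  0.0121] [ 0.7621 -0.0442  0.0344]
[ 0.05165361 -0.08499733]
big 610 [0.6352 0.1013 0.0524] [0.6162 0.0816 0.0501] [0.655  0.1201 0.0545]
```

View pics/w2c.png

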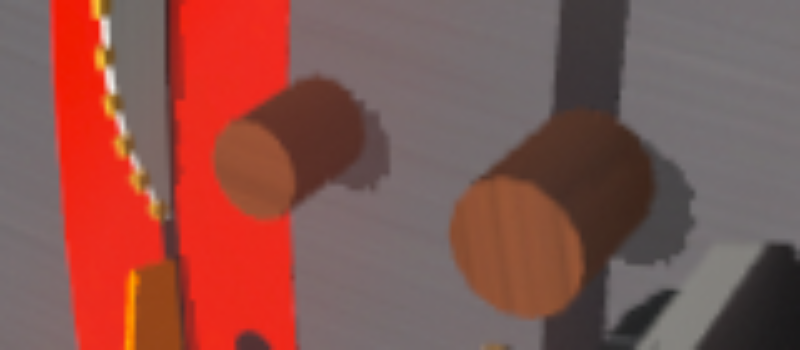

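drive_tool([
  {"tx": 0.12,"ty": -0.03,"tz": -1,"rx": 0,"ry": 0,"rz": -0.13,"grip": -1},
  {"tx": 0,"ty": 0,"tz": -1,"rx": 0,"ry": 0,"rz": 0,"grip": -1},
  {"tx": 0,"ty": 0,"tz": -1,"rx": 0,"ry": 0,"rz": 0,"grip": -1},
  {"tx": 0,"ty": 0,"tz": -1,"rx": 0,"ry": 0,"rz": 0,"grip": -1},
  {"tx": 0,"ty": 0,"tz": -1,"rx": 0,"ry": 0,"rz": 0,"grip": -1},
  {"tx": 0,"ty": 0,"tz": -1,"rx": 0,"ry": 0,"rz": 0,"grip": -1},
  {"tx": 0,"ty": 0,"tz": -1,"rx": 0,"ry": 0,"rz": 0,"grip": -1},
  {"tx": 0,"ty": 0,"tz": -1,"rx": 0,"ry": 0,"rz": 0,"grip": -1},
  {"tx": 0,"ty": 0,"tz": -1,"rx": 0,"ry": 0,"rz": 0,"grip": -1},
  {"tx": 0,"ty": 0,"tz": 0,"rx": 0,"ry": 0,"rz": 0,"grip": -1},
], grip_force=25)

```text
clock: 5.18
tcp_pos: [0.5061, 0.2563, 0.0249]
orientation: [0.398, -3.113, 0.001]
contact_force: [0.1, -0.2, -0.4]
grip_width: 0.0855
```

```bash
python3 -c "
from wgrab import *
wgrab('w3')"
```

```text
5.175 [0.5061 0.2563 0.0249] tooly deg 104.56 z [-3.e-03 -8.e-04 -1.e+00] F [ 0.13 -0.24 -0.39] w 0.0855
```

View pics/w3.png

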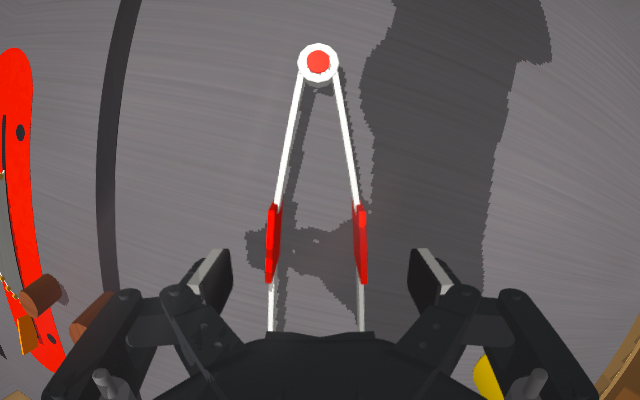

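drive_tool([
  {"tx": 0.05,"ty": 0,"tz": -0.95,"rx": 0,"ry": 0,"rz": 0,"grip": -0.6},
  {"tx": 0,"ty": 0,"tz": 0,"rx": 0,"ry": 0,"rz": 0,"grip": -0.4},
  {"tx": 0,"ty": 0,"tz": 0,"rx": 0,"ry": 0,"rz": 0,"grip": -0.2},
  {"tx": 0,"ty": 0,"tz": 0,"rx": 0,"ry": 0,"rz": 0,"grip": -0.15},
  {"tx": 0,"ty": 0,"tz": 0,"rx": 0,"ry": 0,"rz": 0,"grip": -0.15},
], grip_force=25)

```text
clock: 5.85
tcp_pos: [0.5092, 0.2555, 0.0075]
orientation: [-0.396, 3.116, 0.001]
contact_force: [-0.8, 1.3, 0.7]
grip_width: 0.0491
```

```bash
python3 -c "
from wgrab import *
wgrab('w4')"
```

```text
5.85 [0.5092 0.2555 0.0075] tooly deg 104.47 z [ 6.e-04  6.e-04 -1.e+00] F [-0.78  1.31  0.73] w 0.0491
```

View pics/w4.png

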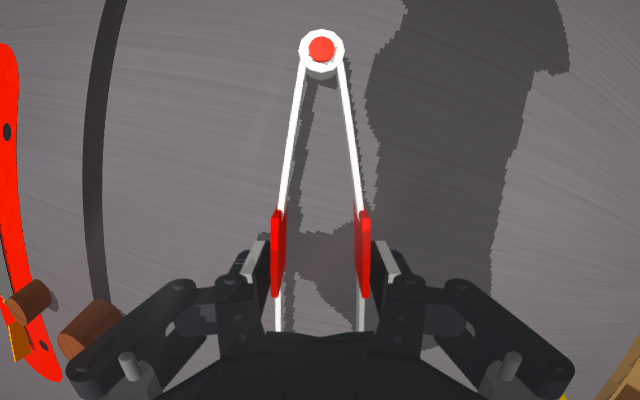

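drive_tool([
  {"tx": 0,"ty": 0,"tz": 0,"rx": 0,"ry": 0,"rz": 0,"grip": -0.1},
  {"tx": 0,"ty": 0,"tz": 0,"rx": 0,"ry": 0,"rz": 0,"grip": -0.1},
  {"tx": 0,"ty": 0,"tz": 0.25,"rx": 0,"ry": 0,"rz": 0,"grip": -0.1},
  {"tx": -0.4,"ty": -0.4,"tz": 0,"rx": 0,"ry": 0,"rz": -0.1,"grip": -0.1},
  {"tx": -0.7,"ty": -0.7,"tz": 0,"rx": 0,"ry": 0,"rz": -0.2,"grip": -0.1},
  {"tx": -0.7,"ty": -0.8,"tz": 0,"rx": 0,"ry": 0,"rz": -0.2,"grip": -0.1},
  {"tx": -0.7,"ty": -0.8,"tz": 0,"rx": 0,"ry": 0,"rz": -0.2,"grip": -0.1},
  {"tx": -0.4,"ty": -0.5,"tz": 0,"rx": 0,"ry": 0,"rz": -0.1,"grip": -0.1},
  {"tx": 0,"ty": 0,"tz": 0,"rx": 0,"ry": 0,"rz": 0,"grip": -0.1},
], grip_force=25)

```text
clock: 7.02
tcp_pos: [0.4502, 0.1902, 0.012]
orientation: [0.22, -3.133, 0.001]
contact_force: [-0.1, -1.2, -1.5]
grip_width: 0.0472
```

```bash
python3 -c "
from wgrab import *
wgrab('w5')
f=eyes.grab_frame('scene');pickle.dump(f,open('s5.pkl','wb'));cv2.imwrite('pics/s5.png',cv2.resize(f['frame'][100:260,240:450],None,fx=3.5,fy=3.5))"
```

```text
7.025 [0.4502 0.1902 0.012 ] tooly deg 98.02 z [-9.e-04 -7.e-04 -1.e+00] F [-0.1  -1.2  -1.53] w 0.0472
```

View pics/w5.png

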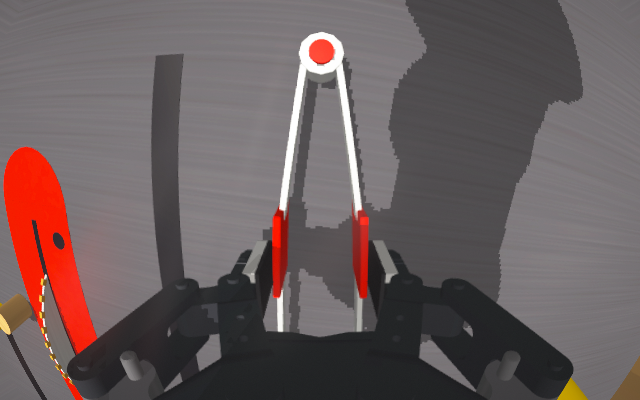

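View pics/s5.png

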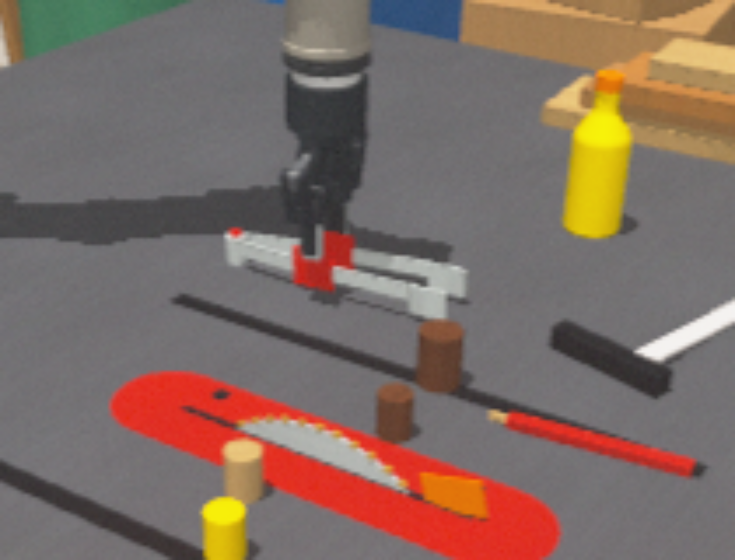

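drive_tool([
  {"tx": 0,"ty": -0.6,"tz": 0,"rx": 0,"ry": 0,"rz": -0.15,"grip": -0.1},
  {"tx": 0,"ty": -1,"tz": 0,"rx": 0,"ry": 0,"rz": -0.2,"grip": -0.1},
  {"tx": 0,"ty": -1,"tz": 0,"rx": 0,"ry": 0,"rz": -0.2,"grip": -0.1},
  {"tx": 0,"ty": -1,"tz": 0,"rx": 0,"ry": 0,"rz": -0.2,"grip": -0.1},
  {"tx": 0,"ty": -1,"tz": 0,"rx": 0,"ry": 0,"rz": -0.25,"grip": -0.1},
  {"tx": 0,"ty": -1,"tz": 0,"rx": 0,"ry": 0,"rz": -0.25,"grip": -0.1},
  {"tx": 0,"ty": -1,"tz": 0,"rx": 0,"ry": 0,"rz": -0.25,"grip": -0.1},
  {"tx": 0,"ty": -1,"tz": 0,"rx": 0,"ry": 0,"rz": -0.2,"grip": -0.1},
  {"tx": 0,"ty": -0.7,"tz": 0,"rx": 0,"ry": 0,"rz": -0.05,"grip": -0.1},
  {"tx": 0,"ty": 0,"tz": 0,"rx": 0,"ry": 0,"rz": 0,"grip": -0.1},
], grip_force=25)

```text
clock: 8.38
tcp_pos: [0.4509, 0.024, 0.0121]
orientation: [-0.166, -3.137, 0.0]
contact_force: [-0.6, -0.6, -1.0]
grip_width: 0.0471
```

```bash
cat > look.py <<'E'
from wgrab import *
n=sys.argv[1]
wgrab('w'+n)
f=eyes.grab_frame('scene');pickle.dump(f,open(f's{n}.pkl','wb'));cv2.imwrite(f'pics/s{n}.png',cv2.resize(f['frame'][100:270,240:450],None,fx=3.5,fy=3.5))
f=eyes.grab_frame('top');pickle.dump(f,open(f't{n}.pkl','wb'));cv2.imwrite(f'pics/t{n}.png',cv2.resize(f['frame'][120:280,220:400],None,fx=3.5,fy=3.5))
E
python3 look.py 6
```

```text
8.375 [0.4509 0.024  0.0121] tooly deg 83.95 z [-2.e-04 -3.e-04 -1.e+00] F [-0.63 -0.57 -1.  ] w 0.0471
```

View pics/w6.png

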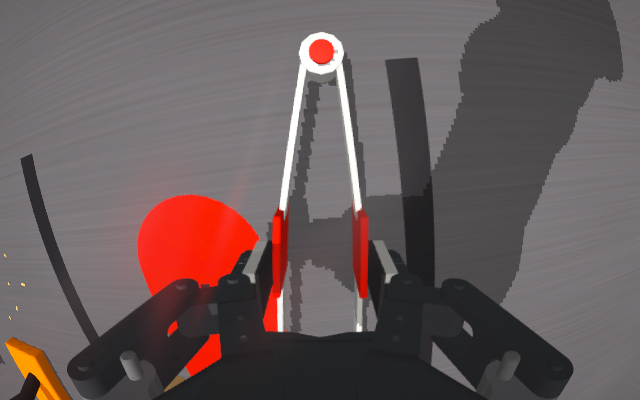

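View pics/s6.png

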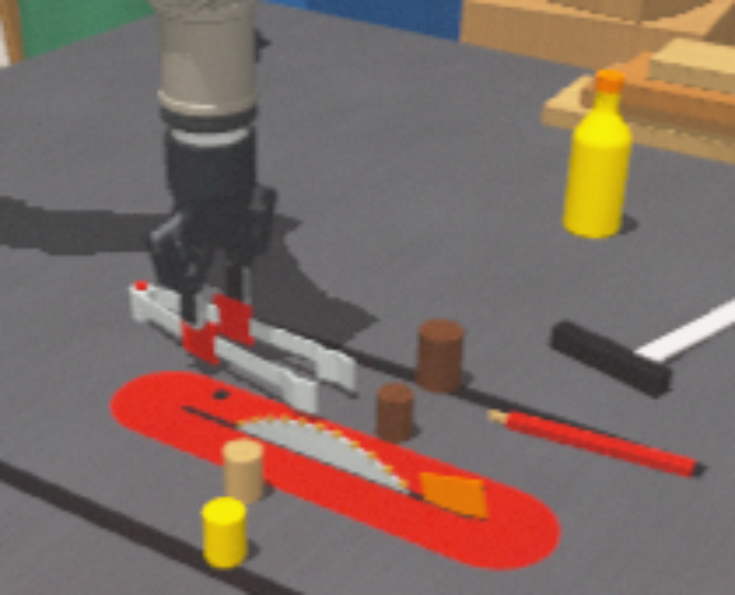

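View pics/t6.png

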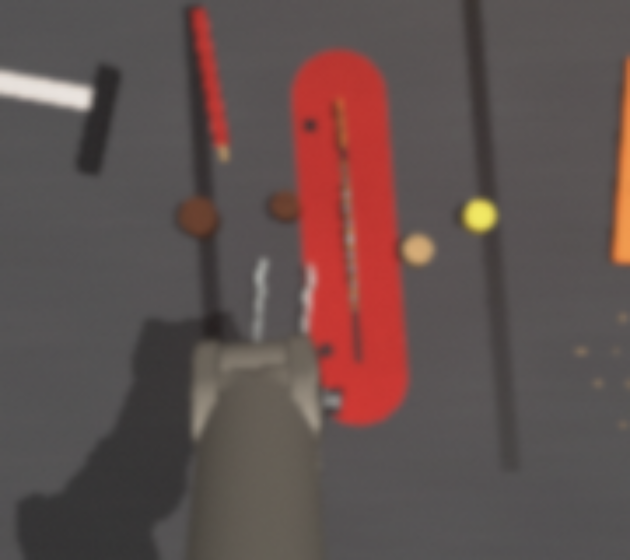

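```bash
python3 - <<'E'
from h import *
for n in ["s6","t6"]:
    f=pickle.load(open(n+".pkl","rb"));W=cloud(f)
    m=np.all((W>(.53,-.05,.012))&(W<(.62,.07,.06)),-1);P=W[m]
    for x0 in np.arange(.53,.62,.01):
        q=P[abs(P[:,0]-x0)<.005]
        if len(q):q=q[np.argsort(q[:,1])];print(n,x0.round(2),q[:,1].round(3).tolist(),q[:,2].max().round(3))
    m=np.all((W>(.62,-.03,.036))&(W<(.7,.05,.05)),-1);p=W[m];print(cv2.minEnclosingCircle(p[:,:2].astype(np.float32)))
E
```

```text
s6 0.53 [-0.013, -0.012, -0.012, -0.011, -0.011, -0.01, 0.037, 0.038, 0.04, 0.042] 0.037
s6 0.54 [-0.014, -0.013, -0.013, -0.013, -0.012, -0.012, -0.012, -0.011, -0.011, -0.01, 0.034, 0.034, 0.035, 0.037, 0.038, 0.038, 0.038, 0.038, 0.039, 0.039, 0.039, 0.04, 0.04, 0.04, 0.041, 0.042] 0.037
s6 0.55 [-0.015, -0.015, -0.014, -0.014, -0.014, -0.013, -0.013, -0.013, -0.013, -0.012, -0.012, -0.012, -0.011, -0.011, -0.01, -0.01, -0.01, -0.006, 0.037, 0.038, 0.038, 0.038, 0.039, 0.039, 0.04] 0.036
s6 0.56 [-0.017, -0.016, -0.016, -0.016, -0.016, -0.016, -0.015, -0.014, -0.014, -0.014, -0.013, -0.013, -0.013, -0.012, -0.012, -0.011, 0.03, 0.03, 0.031, 0.032, 0.032, 0.032, 0.033, 0.033, 0.034, 0.034, 0.034, 0.034, 0.034, 0.034, 0.034, 0.034, 0.034, 0.035, 0.035, 0.035, 0.036, 0.036, 0.036, 0.036, 0.037, 0.037, 0.037, 0.039, 0.041] 0.036
s6 0.57 [-0.02, -0.019, -0.019, -0.018, -0.018, -0.018, -0.018, -0.018, -0.018, -0.018, -0.017, -0.017, -0.017, -0.017, -0.017, -0.017, -0.017, -0.016, -0.016, -0.015, -0.015, -0.015, -0.015, -0.013, 0.033, 0.033, 0.033, 0.034, 0.034, 0.035, 0.035, 0.035, 0.03
[... 469 characters left out ...]
0.015, -0.014, -0.014, 0.029, 0.029, 0.031, 0.031, 0.031, 0.031, 0.031, 0.032, 0.032, 0.032, 0.032, 0.032, 0.032, 0.032, 0.032, 0.033, 0.034, 0.034, 0.034, 0.034, 0.037] 0.038
((0.6466929912567139, 0.00980044063180685), 0.01570114865899086)
t6 0.53 [-0.01, 0.04] 0.039
t6 0.54 [-0.011, -0.011, 0.04, 0.04, 0.04] 0.04
t6 0.55 [-0.011, -0.011, -0.011, -0.007, -0.007, 0.036, 0.039, 0.039, 0.04] 0.04
t6 0.56 [-0.015, -0.014, -0.011, 0.036, 0.036, 0.039, 0.039] 0.044
t6 0.57 [-0.015, -0.015, -0.015, 0.036, 0.039, 0.039] 0.039
t6 0.58 [-0.015, -0.015, -0.011, 0.035, 0.036, 0.036, 0.039, 0.039] 0.039
t6 0.59 [0.032, 0.035, 0.035] 0.037
((0.6461995244026184, 0.010644779540598392), 0.01467252615839243)
```

drive_tool([
  {"tx": 0.3,"ty": 0,"tz": -0.1,"rx": 0,"ry": 0,"rz": 0,"grip": -0.1},
  {"tx": 0.5,"ty": 0,"tz": 0,"rx": 0,"ry": 0,"rz": 0,"grip": -0.1},
  {"tx": 0.5,"ty": 0,"tz": 0,"rx": 0,"ry": 0,"rz": 0,"grip": -0.1},
  {"tx": 0.5,"ty": 0,"tz": 0,"rx": 0,"ry": 0,"rz": 0,"grip": -0.1},
  {"tx": 0.5,"ty": 0,"tz": 0,"rx": 0,"ry": 0,"rz": 0,"grip": -0.1},
  {"tx": 0.5,"ty": 0,"tz": 0,"rx": 0,"ry": 0,"rz": 0,"grip": -0.1},
  {"tx": 0.5,"ty": 0,"tz": 0,"rx": 0,"ry": 0,"rz": 0,"grip": -0.1},
  {"tx": 0.4,"ty": 0,"tz": 0,"rx": 0,"ry": 0,"rz": 0,"grip": -0.1},
  {"tx": 0.1,"ty": 0,"tz": 0,"rx": 0,"ry": 0,"rz": 0,"grip": -0.1},
  {"tx": 0,"ty": 0,"tz": 0,"rx": 0,"ry": 0,"rz": 0,"grip": -0.1},
], grip_force=25)

```text
clock: 9.78
tcp_pos: [0.5269, 0.0252, 0.01]
orientation: [-0.163, -3.137, 0.0]
contact_force: [0.1, 0.4, -1.6]
grip_width: 0.0471
```

```bash
python3 look.py 7;python3 - <<'E'
from h import *
for n in ["s7","t7"]:
    f=pickle.load(open(n+".pkl","rb"));W=cloud(f)
    m=np.all((W>(.6,-.04,.012))&(W<(.68,.07,.06)),-1);P=W[m]
    for x0 in np.arange(.61,.68,.01):
        q=P[abs(P[:,0]-x0)<.005]
        if len(q):q=q[np.argsort(q[:,1])];print(n,x0.round(2),q[:,1].round(3).tolist()[::3],q[:,2].max().round(3))
E
```

```text
9.775 [0.5269 0.0252 0.01  ] tooly deg 84.07 z [-2.e-04  0.e+00 -1.e+00] F [ 0.09  0.36 -1.62] w 0.0471
s7 0.61 [-0.014, -0.011, -0.011, -0.009, -0.009, 0.037, 0.037, 0.038, 0.039, 0.041] 0.034
s7 0.62 [-0.016, -0.014, -0.013, -0.012, -0.012, -0.007, 0.037, 0.039, 0.04] 0.033
s7 0.63 [-0.016, -0.014, -0.013, -0.012, -0.012, -0.011, -0.01, 0.021, 0.04] 0.038
s7 0.64 [-0.019, -0.018, -0.017, -0.017, -0.016, -0.004, -0.003, -0.002, -0.0, 0.001, 0.005, 0.009, 0.014, 0.019, 0.036] 0.042
s7 0.65 [-0.02, -0.018, -0.018, -0.017, -0.017, -0.017, -0.016, -0.012, -0.005, -0.005, -0.004, -0.003, -0.002, 0.001, 0.004, 0.009, 0.012, 0.019, 0.022, 0.035, 0.036, 0.037] 0.041
s7 0.66 [-0.018, -0.018, -0.017, -0.017, -0.016, -0.015, -0.004, -0.002, -0.001, -0.0, 0.001, 0.001, 0.002, 0.004, 0.004, 0.005, 0.005, 0.006, 0.007, 0.009, 0.011, 0.012, 0.013, 0.015, 0.03, 0.032, 0.033, 0.033, 0.034, 0.036] 0.042
s7 0.67 [0.028, 0.031, 0.033, 0.034] 0.032
t7 0.61 [0.039] 0.031
t7 0.62 [-0.012, -0.009, 0.039] 0.037
t7 0.63 [-0.012, 0.002, 0.009, 0.035, 0.038] 0.04
t7 0.64 [-0.016, -0.012, -0.001, 0.002, 0.006, 0.009, 0.013, 0.016, 0.02, 0.036, 0.038] 0.043
t7 0.65 [-0.016, -0.013, -0.002, 0.002, 0.006, 0.009, 0.013, 0.016, 0.02, 0.035] 0.045
t7 0.66 [-0.013, 0.009, 0.02, 0.035] 0.047
t7 0.67 [0.031] 0.017
```

View pics/s7.png

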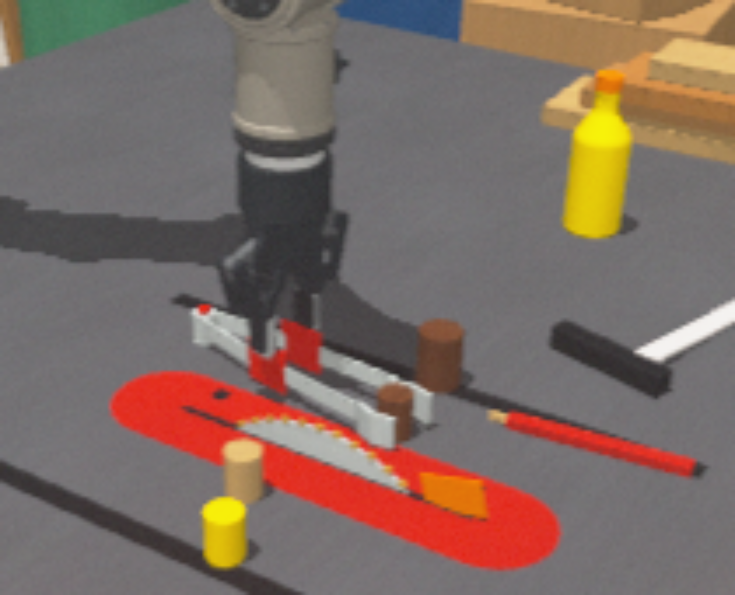

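View pics/t7.png

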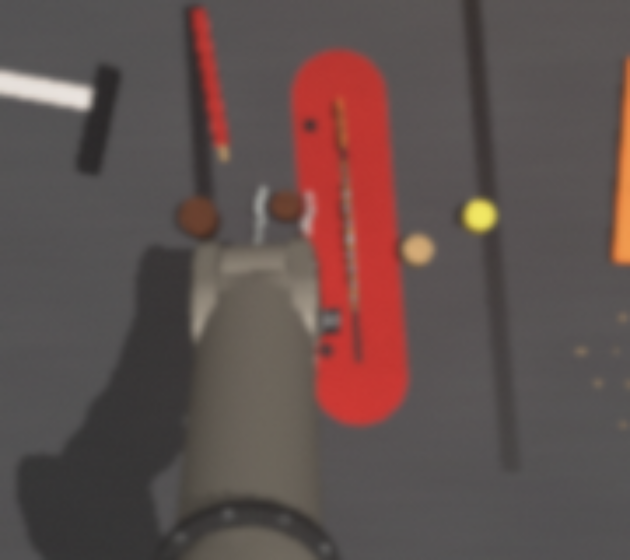

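drive_tool([
  {"tx": 0,"ty": 0,"tz": 0,"rx": 0,"ry": 0,"rz": 0,"grip": 0},
  {"tx": 0,"ty": 0,"tz": 0,"rx": 0,"ry": 0,"rz": 0,"grip": 0.1},
  {"tx": 0,"ty": 0,"tz": 0,"rx": 0,"ry": 0,"rz": 0,"grip": 0.2},
  {"tx": 0,"ty": 0,"tz": 0,"rx": 0,"ry": 0,"rz": 0,"grip": 0.4},
  {"tx": 0,"ty": 0,"tz": 0,"rx": 0,"ry": 0,"rz": 0,"grip": 1},
  {"tx": 0,"ty": 0,"tz": 0,"rx": 0,"ry": 0,"rz": 0,"grip": 1},
  {"tx": 0,"ty": 0,"tz": 0,"rx": 0,"ry": 0,"rz": 0,"grip": 1},
  {"tx": 0,"ty": 0,"tz": 0,"rx": 0,"ry": 0,"rz": 0,"grip": 1},
], grip_force=30)

```text
clock: 10.92
tcp_pos: [0.5269, 0.0252, 0.0104]
orientation: [-0.163, -3.137, -0.0]
contact_force: [-2.8, -0.2, 6.8]
grip_width: 0.0354
```

```bash
python3 look.py 8
```

```text
10.925 [0.5269 0.0252 0.0104] tooly deg 84.05 z [-1.e-04  1.e-04 -1.e+00] F [-2.85 -0.22  6.75] w 0.0354
```

View pics/s8.png

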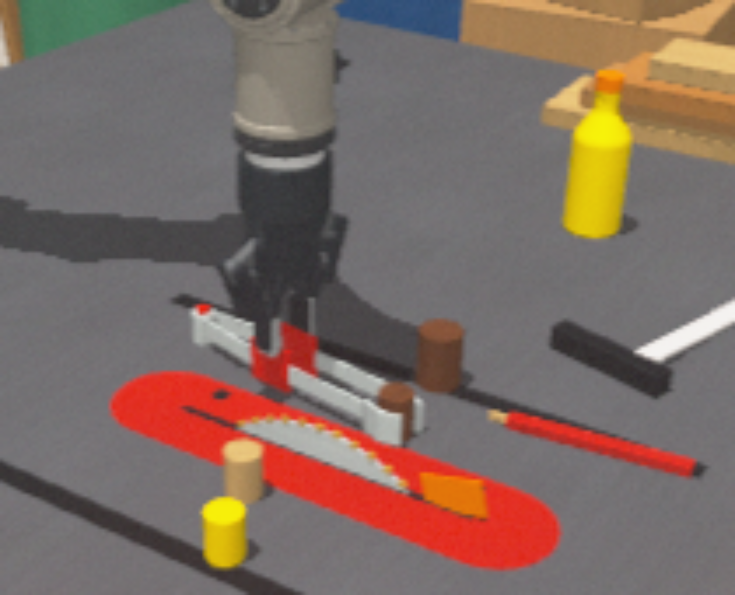

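View pics/w8.png

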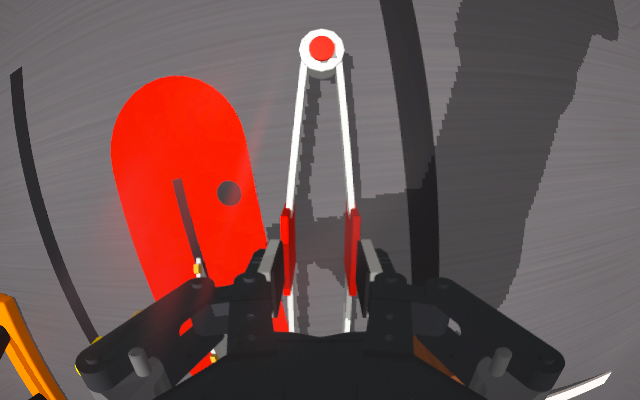

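drive_tool([
  {"tx": 0,"ty": 0,"tz": 0.2,"rx": 0,"ry": 0,"rz": 0,"grip": 1},
  {"tx": 0,"ty": 0,"tz": 0.3,"rx": 0,"ry": 0,"rz": 0,"grip": 1},
  {"tx": 0,"ty": 0,"tz": 0.4,"rx": 0,"ry": 0,"rz": 0,"grip": 1},
  {"tx": 0,"ty": 0,"tz": 0.4,"rx": 0,"ry": 0,"rz": 0,"grip": 1},
  {"tx": 0,"ty": 0,"tz": 0.4,"rx": 0,"ry": 0,"rz": 0,"grip": 1},
  {"tx": 0,"ty": 0,"tz": 0,"rx": 0,"ry": 0,"rz": 0,"grip": 1},
], grip_force=30)

```text
clock: 11.82
tcp_pos: [0.5276, 0.0254, 0.045]
orientation: [0.162, 3.136, 0.001]
contact_force: [-0.6, 0.3, -0.9]
grip_width: 0.0354
```

```bash
python3 look.py 9
```

```text
11.825 [0.5276 0.0254 0.045 ] tooly deg 84.07 z [ 1.6e-03  3.0e-04 -1.0e+00] F [-0.55  0.33 -0.87] w 0.0354
```

View pics/s9.png

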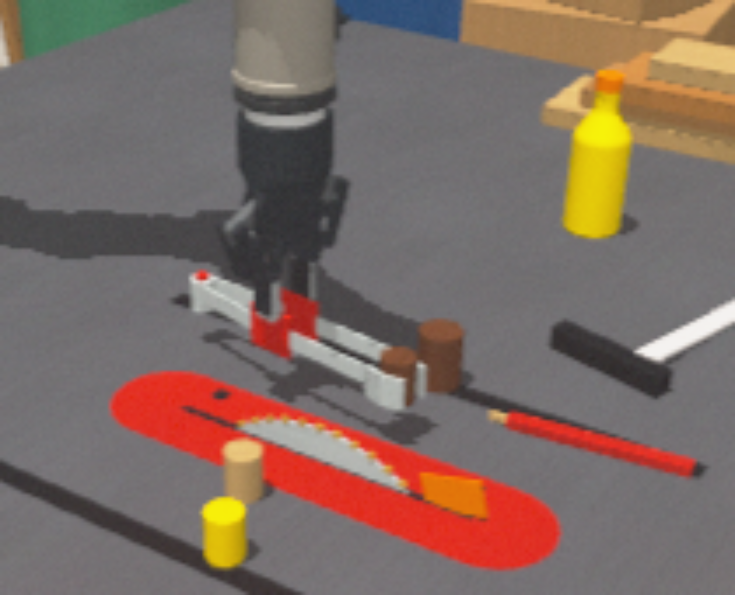

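Held. Lifting on to about 145 mm.

drive_tool([
  {"tx": 0,"ty": 0,"tz": 0.3,"rx": 0,"ry": 0,"rz": 0,"grip": 1},
  {"tx": 0,"ty": 0,"tz": 0.6,"rx": 0,"ry": 0,"rz": 0,"grip": 1},
  {"tx": 0,"ty": 0,"tz": 0.8,"rx": 0,"ry": 0,"rz": 0,"grip": 1},
  {"tx": 0,"ty": 0,"tz": 0.8,"rx": 0,"ry": 0,"rz": 0,"grip": 1},
  {"tx": 0,"ty": 0,"tz": 0.8,"rx": 0,"ry": 0,"rz": 0,"grip": 1},
  {"tx": 0,"ty": 0,"tz": 0.8,"rx": 0,"ry": 0,"rz": 0,"grip": 1},
  {"tx": 0,"ty": 0,"tz": 0.8,"rx": 0,"ry": 0,"rz": 0,"grip": 1},
  {"tx": 0,"ty": 0,"tz": 0.5,"rx": 0,"ry": 0,"rz": 0,"grip": 1},
  {"tx": 0,"ty": 0,"tz": 0.2,"rx": 0,"ry": 0,"rz": 0,"grip": 1},
  {"tx": 0,"ty": 0,"tz": 0,"rx": 0,"ry": 0,"rz": 0,"grip": 1},
], grip_force=30)

```text
clock: 13.22
tcp_pos: [0.5269, 0.0253, 0.1561]
orientation: [-0.162, -3.137, -0.0]
contact_force: [-0.2, -0.3, -1.3]
grip_width: 0.0355
```

drive_tool([
  {"tx": 0,"ty": 0,"tz": 0,"rx": 0,"ry": 0,"rz": 0,"grip": 1},
  {"tx": 0,"ty": 0,"tz": 0,"rx": 0,"ry": 0,"rz": 0,"grip": 1},
  {"tx": 0,"ty": 0,"tz": 0,"rx": 0,"ry": 0,"rz": 0,"grip": 1},
  {"tx": 0,"ty": 0,"tz": 0,"rx": 0,"ry": 0,"rz": 0,"grip": 1},
], grip_force=30)

```text
clock: 13.72
tcp_pos: [0.5269, 0.0252, 0.156]
orientation: [-0.163, -3.137, 0.0]
contact_force: [1.2, 0.2, -1.2]
grip_width: 0.0354
```

```bash
python3 look.py 10; python3 - <<'E'
from h import *
f=pickle.load(open("s10.pkl","rb"));W=cloud(f);F=f["frame"].astype(int)
m=np.all((W>(.6,-.05,.08))&(W<(.7,.07,.25)),-1);br=m&(F[...,2]-F[...,0]>25)
p=W[br];print("stub",len(p),np.percentile(p,[2,50,98],axis=0).round(3));p=W[m];print("all",np.percentile(p,[2,98],axis=0).round(3))
cv2.imwrite("pics/s10b.png",f["frame"])
for n in ["t9","t10"]:
    f=pickle.load(open(n+".pkl","rb"));W=cloud(f)
    m=np.all((W>(.55,-.15,.03))&(W<(.65,-.1,.05)),-1);print("pale",W[m].mean(0).round(3))
E
```

```text
13.725 [0.5269 0.0252 0.156 ] tooly deg 84.07 z [-2.e-04 -0.e+00 -1.e+00] F [ 1.19  0.17 -1.23] w 0.0354
stub 101 [[ 0.637 -0.004  0.149]
 [ 0.656  0.007  0.182]
 [ 0.663  0.021  0.186]]
all [[ 0.602 -0.009  0.147]
 [ 0.665  0.033  0.185]]
pale [ 0.597 -0.124  0.039]
pale [ 0.597 -0.124  0.039]
```

View pics/s10b.png

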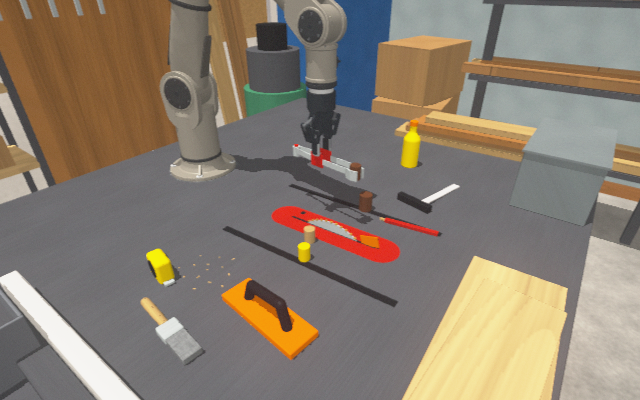

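The stub is held at about (355,172) with its underside near z = 0.145. The other things sit where they were.

```bash
python3 -c "
from bench import workorder
print(workorder.hand_in())"
```

```text
the job is handed in; nothing more can be done
None
```

I gripped the tongs by their red plates and carried them low, jaws slightly squeezed. I pulled back to pass clear of the larger dark stub, slid the jaws around the 40 mm dark stub beside the blade, squeezed at 30 N and lifted straight up. The job is handed in with the stub still held up; the hand-in gave no verdict.

- **Stub height:** the last pictures put its top at about 0.185 m, so its underside is about 0.145 m above the table.
- **Grip:** the finger opening stayed at 35.4 mm through the lift, so the stub did not slip. That is a little under the 38 mm expected when closed on a stub. The jaws' contact forces can't be measured directly; I judged them from the opening and the pictures.
- **Arm:** it had settled at its last pose before hand-in, at 13.7 s on the clock.
- **Surroundings:** the pale stub measured in the same place before and after the last lift and close to its start. The other tools looked unmoved by eye in the last picture, and I saw no contact with the blade or knife.
- **Failures on the way:** my first two move calls were refused because every row must give all its numbers, and one script stopped on a print error. Neither moved the arm.

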